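# Rake the dropped buckle out from between the belt boxes

## Task

A brass plate buckle has slipped down the narrow gap between the two wooden belt boxes and lies flat against the end of it. Take the bent rod from its stand, press its rubber tip lightly on the buckle (never harder than about 12 newtons, nor that hard on the rack) and drag it out until it lies wholly on the green mat, keeping the gripper off the buckle. Then hang the rod back in its stand, and leave the buckle tray, jar and cup where they are.

Things in the scene. Friction and masses are not known exactly. Their poses are not given: they have to be found in the camera images.
- rack: Fixed, rigid wooden rack: two open boxes of coiled belts side by side, each 140 long (x), 90 wide (y), rims 90 above the table. Between them the gap: 44 wide, 140 long, smooth floor 10 above the table, open on top and at the robot's end. Origin: at table height, middle of the gap's open mouth; x points along the gap into it (away from the robot), y left, z up.
- mat (a point): Centre of the flat dark green mat, 110 (along rack x) by 130 (along y), flush with the gap's floor, 10 above the table; 60 in front of the mouth. Axes as the rack's.
- gap_end (a point): Middle of the gap's closed far end, on its floor, 140 from the mouth: a batten 30 high. Axes as the rack's.
- buckle: Flat brass plate buckle, steel inlay, red dot; 50 (x) by 36 (y) by 7 thick, about 100 g, no hole or rim to hook. Origin: centre of its underside; z up. Starts on the gap's floor, far edge 1 to 4 mm from the end batten. Slides easily on the floor (friction about 0.3); the rod's rubber tip grips it (about 1.0): a steady press of 3 to 8 N drags it. It is hard: 1 mm too low gives some 20 N.
- rod: Bent steel rod, 7 thick, about 170 g, hanging loose in its stand. Origin: middle of the underside of its black 36 x 36 x 8 collar; z up along the handle, x along the foot (roughly away from the robot). Orange handle, 16 square, faces along x, y, from 8 to 72 above the origin. Below, the rod goes 95 down, 70 along +x, then down to a 12 mm rubber ball, 127 to 135 below the origin.
- rod_grip (a point): Middle of the handle's best grip, 44 above the rod's origin. A firm grip (80 N or more), fingers closing along the foot, best keeps the rod from twisting. The rubber ball sits on a screw thread: its lowest point lies 127 to 135 below the rod's origin, different each time and not measured (it does not move in use), so the touch must be felt.
- stand: Fixed wooden stand of the rod, base 110 square. Origin at table height under the seat; x about as the robot's (within 0.3 rad). The rod's collar rests on two parallel rails that run along x, 60 long, 10 thick, upper faces 150 above the table; the slot between them is 22 wide and open at both ends; outer lips, 5 high, 48 apart. The rod's foot lies along the slot.
- seat (a point): Seat of the rod: middle of the rails' upper faces, 150 above the table, where the rod's origin rests. Lifted straight up by 140 mm or more, the rod comes free, its foot and tip passing up through the slot; it goes back straight down the same way. Axes as the stand's.
- spares: Small loose open tray of buckles, 100 x 100 x 40. Origin under its centre. Leave alone.
- jar: Loose glass jar with yellow cap, 52 diameter, 75 high. Origin under its centre. Leave alone.
- cup: Loose blue cup, 72 diameter, 90 high. Origin under its centre. Leave alone.
- mouth (a point): Middle of the gap's open mouth, on its floor. From here the base board (150 wide) goes on level for 124 towards the robot and bears the mat. Axes as the rack's.
- rail_mid (a point): Middle of a level steel belt rail, 14 thick, fixed across the gap along rack y, 128 in from the mouth, its axis 262 above the table, on 14 mm square posts 119 to either side. It leaves no room for a gripper straight above the buckle.
Not all that is in view belongs to the job. Leave any orange or turquoise look-alike of the buckle alone. What is meant by the rod is not pink, and is the larger of those in its own colour.

How it is judged:
By the outcome, as a careful person would: the job done as asked, in the order asked, and still so for the second after the job is handed in, with the robot touching nothing.
It also fails if it takes over 67 s, if anything falls off the work surface, if the arm or the gripper's body presses on something with over 40 N, if the wrist force passes 120 N, or if a joint passes its speed limit or range.

## Robot

A 6-joint arm with a two-finger parallel gripper is mounted at the origin on the work surface. World frame = base frame: x ahead of the robot, y to its left, z up, the work surface at z = 0. Lengths are in m, angles in degrees, forces in N, time in s.
With the tool pointing down it reaches from about 0.325 to 0.85 m from the base axis. Payload 15.5 kg.
Tool frame: the origin (TCP) lies at the very end of the fingers, on their centre line; the grasp point (between the pads) lies arm.grip_depth behind it (arm.grip_depth is the distance from the TCP to the grasp point, in m); z points along the fingers, y is the direction in which the jaws open and shut (so a half turn about z gives the same grasp; the last joint's range is limited). The gripper opens to 91 mm and grips with 3 to 60 N. Pads are 32 mm wide; open, the fingers measure 118 mm over their backs; the gripper's body (76 mm by 178 mm) begins 60 mm behind the grasp point.
Start: joints at [62.424, 28.281, 77.091, -0, 74.628, -5.472], TCP at [0.235, 0.579, 0.214] pointing down, gripper open.
Joint ranges: [-166.48, 166.48], [-47.26, 123.95], [12.59, 153.08], [-70.14, 250.14], [6.76, 159.57], [-176.63, 176.63]. Speed limits (degrees/s): [108.29, 108.29, 147.25, 172.46, 172.46, 172.46].

## Interface

Orientations are given as a 3x3 rotation matrix whose columns are the frame's x, y, z axes.
In Python, from rig import arm gives the robot as it stands. Calls block until the motion is done:
- arm.move_to(position, orientation): joint-space move of the TCP to a pose.
- arm.move_l(position, orientation=None, feed=0.15): straight line of the TCP; orientation=None keeps the orientation; feed is the mean speed in m/s.
- arm.move_joints(angles): joint-space move.
- arm.grip(opening): finger opening in m; the grip force is fixed at half the most; returns when the fingers have stopped.
- arm.sleep(seconds).
- arm.solve_ik(position, orientation): joint angles nearest the present ones, or None.
- arm.snapshot(name): name is "scene" or "top" or "wrist"; returns the picture (420x560x3 uint8, red, green, blue); there is no depth.
- arm.get_calibration(name): a dict with "intrinsics" (3x3 intrinsics, pixels), "k1" (the pictures are not rectified: a ray, as slopes to the right and down, at radius r is drawn at 1 + k1 r^2 times it, then the intrinsics apply), "cam_to_world" (4x4, takes a point from camera to world coordinates). Camera axes: x right, y down, z forward; pixel columns grow to the right and rows downward; lengths in m; the calibration is good to about 2 mm. A picture is of the moment at which its call begins: read the wrist's pose just before it. get_calibration takes no time and is no camera call; for the wrist camera it gives the pose at the moment of the call.
A pose or a line that the arm cannot do raises arm.Unreachable and nothing moves.
- arm.sign_off(): hands the job in, once; it reports no verdict.
Readings, each from a call of its own:
- arm.current_t(): time.
- arm.current_joint_positions(): joint angles.
- arm.current_dq(): joint speeds.
- arm.current_tau(): joint torques, N m.
- arm.current_ee_pos(): TCP position.
- arm.current_tool_rot(): TCP orientation.
- arm.current_force(): force on the tool from outside, world axes, zero at the start.
- arm.current_torque(): the same for the moment, N m.
- arm.current_width(): finger opening in m.
Only numpy, scipy, OpenCV 4.12 (cv2) and the standard library are available. Lean on these libraries where they do the work, as an engineer would, in place of code of your own. Each camera call takes 0.05 s, during which the arm holds its last target. There are 200 camera calls.

## Working session

There is one attempt and no reset: what is moved stays moved. The work goes in short steps, each a Python script; the robot and the scene stay as the last script left them, time stands still between calls to the robot, and variables do not carry over. Pictures are saved under pics/ and viewed, about 8 in all and at most 12, crops included, and the job is handed in when it is done.

```bash
ls; mkdir -p pics; cat > h.py <<'E'
import numpy as np, cv2
from rig import arm
def save(name,fn,crop=None,scale=1):
    im=arm.snapshot(name); cv2.imwrite('pics/raw_'+fn,im[:,:,::-1])
    return im
def ray(cal,u,v):
    K=np.array(cal['intrinsics']);k=cal['k1'];T=np.array(cal['cam_to_world'])
    d=np.array([(u-K[0,2])/K[0,0],(v-K[1,2])/K[1,1]]);s=d.copy()
    for _ in range(30): s=d/(1+k*(s@s))
    r=T[:3,:3]@np.array([s[0],s[1],1]); return T[:3,3],r
def atz(cal,u,v,z):
    o,r=ray(cal,u,v); return o+r*(z-o[2])/r[2]
def proj(cal,p):
    K=np.array(cal['intrinsics']);k=cal['k1'];T=np.array(cal['cam_to_world'])
    q=T[:3,:3].T@(np.array(p)-T[:3,3]); s=q[:2]/q[2]; s=s*(1+k*(s@s))
    return K[:2,:2]@s+K[:2,2]
E
python3 - <<'E'
from h import *
print(arm.grip_depth,arm.current_t(),arm.current_tool_rot())
ims=[save(n,n+'0.png') for n in('scene','top')]
import json
for n in('scene','top','wrist'):
    c=arm.get_calibration(n);print(n,np.round(c['cam_to_world'],3).tolist(),np.round(c['intrinsics'],1).tolist(),c['k1'])
for n,i in zip(('scene','top'),ims): cv2.imwrite(f'pics/{n}_big.png',cv2.resize(i[:,:,::-1],(800,600),interpolation=cv2.INTER_CUBIC))
E
```

```text
pics
0.0188 0.0 [[-9.26494679e-01  3.76307459e-01 -5.52481434e-04]
 [ 3.76307850e-01  9.26494055e-01 -1.08088205e-03]
 [ 1.05126787e-04 -1.20933457e-03 -9.99999263e-01]]
scene [[-0.668, 0.527, -0.526, 1.208], [0.744, 0.472, -0.473, 0.683], [-0.001, -0.707, -0.707, 1.027], [0.0, 0.0, 0.0, 1.0]] [[421.3, 0.0, 282.7], [0.0, 421.3, 216.0], [0.0, 0.0, 1.0]] 0.045193757945721724
top [[-0.017, -0.997, 0.072, 0.472], [-1.0, 0.016, -0.015, 0.089], [0.014, -0.073, -0.997, 1.246], [0.0, 0.0, 0.0, 1.0]] [[432.8, 0.0, 277.5], [0.0, 432.8, 207.9], [0.0, 0.0, 1.0]] -0.041172839674498696
wrist [[0.377, 0.891, 0.253, 0.163], [0.926, -0.362, -0.104, 0.606], [-0.002, 0.273, -0.962, 0.384], [0.0, 0.0, 0.0, 1.0]] [[364.5, 0.0, 278.8], [0.0, 364.5, 210.1], [0.0, 0.0, 1.0]] -0.028600883518737626
```

View pics/scene_big.png

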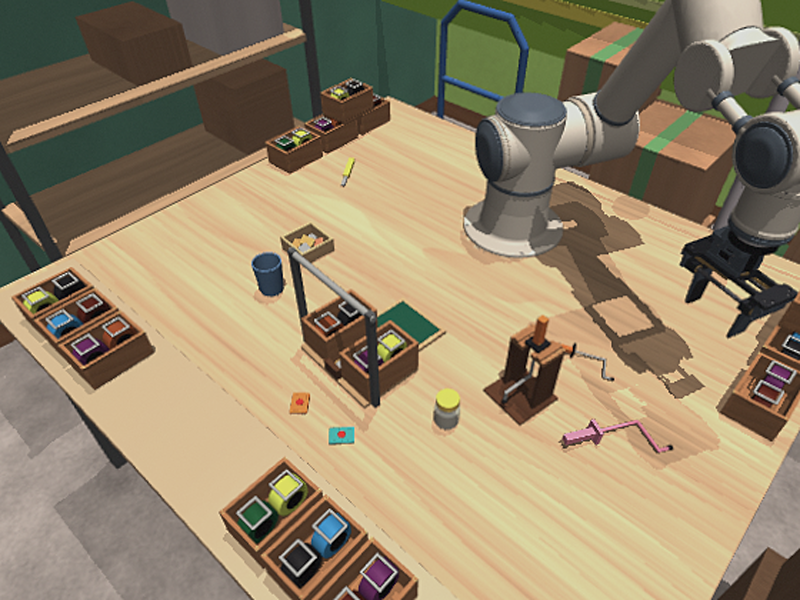

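View pics/top_big.png

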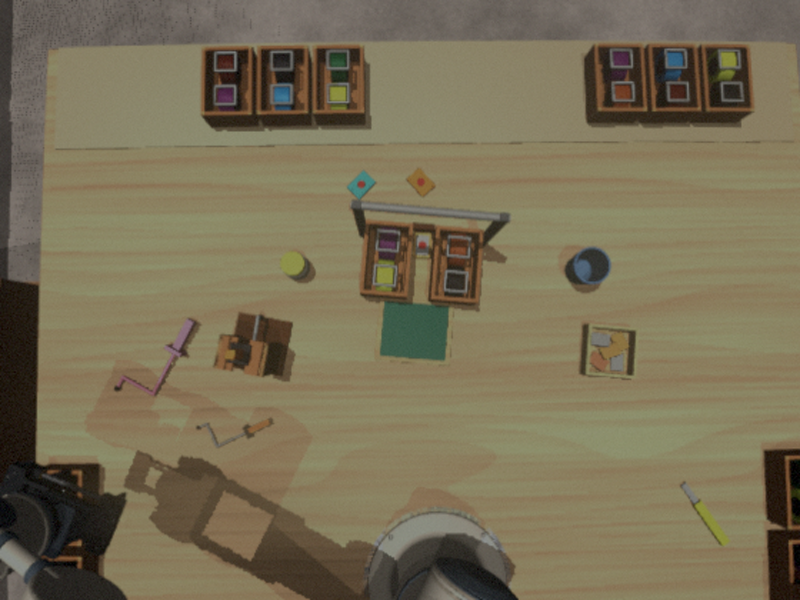

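The scene picture shows these rod candidates:
- The orange-handled rod standing in the wooden stand, scene (541,330), top (240,352).
- A small orange one lying down, scene (590,360), top (240,432).
- A pink one, scene (610,435).

The rod in the stand fits: it is orange and the larger of the two orange ones. The buckle is in the gap at top (423,245). The orange and turquoise plates at top (420,182) and (361,184) are look-alikes. I'll confirm in one composite of enlarged crops.

```bash
python3 - <<'E'
import cv2,numpy as np
t=cv2.imread('pics/raw_top0.png');s=cv2.imread('pics/raw_scene0.png')
a=cv2.resize(t[140:260,240:360],(400,400),interpolation=cv2.INTER_CUBIC)  # x3.333 origin(240,140)
b=cv2.resize(t[205:275,145:215],(400,400),interpolation=cv2.INTER_CUBIC)  # x5.714
cv2.imwrite('pics/crop1.png',np.hstack([a,b]))
E
```

```text
(no output)
```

View pics/crop1.png

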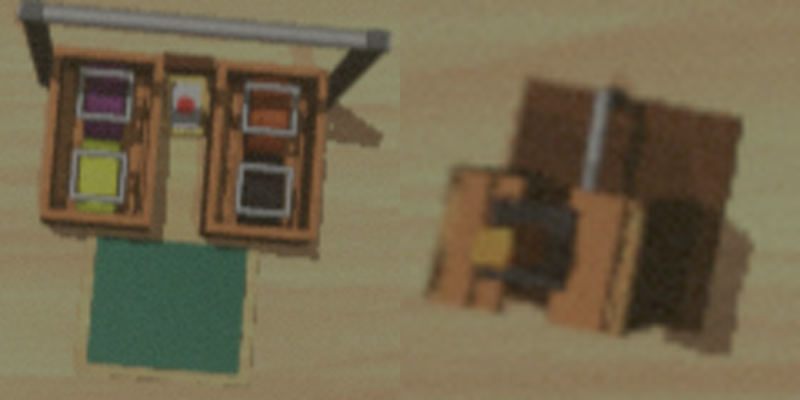

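```bash
cat > fit.py <<'E'
from h import *
from scipy.optimize import least_squares
def fit2(cal,pts,uv,x0):
    pts=np.array(pts,float);uv=np.array(uv,float)
    def f(q):
        c,s=np.cos(q[2]),np.sin(q[2])
        return np.concatenate([proj(cal,[q[0]+c*p[0]-s*p[1],q[1]+s*p[0]+c*p[1],p[2]])-w for p,w in zip(pts,uv)])
    r=least_squares(f,x0,loss='soft_l1'); return r.x,r.fun.reshape(-1,2)
E
python3 - <<'E'
from fit import *
c=arm.get_calibration('top')
A=lambda x,y:(240+x/3.3333-.35,140+y/3.3333-.35)
B=lambda x,y:(145+(x-400)/5.714-.4,205+y/5.714-.4)
# rack
mat=[(-.005,.065,.01),(-.005,-.065,.01),(-.115,-.065,.01),(-.115,.065,.01)]
rim=[(.14,.112,.09),(.14,-.112,.09),(0,-.112,.09),(0,.112,.09)]
uv=[A(97,237),A(247,247),A(240,374),A(87,362),A(57,48),A(328,68),A(318,243),A(41,222)]
x,r=fit2(c,mat+rim,uv,[.5,.05,0]);print('rack',x,np.round(r,1).tolist())
for nm,q,z in [('dot',A(185,104),.017),('railL',A(35,12),.262),('railR',A(375,40),.262)]: print(nm,atz(c,*q,z))
h=atz(c,*B(492,247),.222);print('handle top',h)
# stand base corners (unknown thickness)
for q in [(528,78),(742,118),(700,332)]: print('base',atz(c,*B(*q),.012))
print('rodfoot',atz(c,*B(603,92),.055),atz(c,*B(590,185),.055))
for q in [(452,168),(625,200),(600,330)]: print('railcorner',atz(c,*B(*q),.155))
for n,(u,v) in dict(tray=(610,351),jar=(294,264),cup=(590,265)).items():print(n,atz(c,u*.7,v*.7,.06))
E
```

```text
rack [ 0.55292748  0.02891519 -0.09474494] [[0.3, -0.2], [0.6, 0.3], [-0.1, 0.7], [0.3, 0.8], [-0.9, -0.2], [0.3, 0.3], [-0.2, -0.7], [-0.4, -0.9]]
dot [0.66636866 0.01753788 0.017     ]
railL [0.69328575 0.13417752 0.262     ]
railR [ 0.67040586 -0.100973    0.262     ]
handle top [0.45609354 0.3497352  0.222     ]
base [0.53664906 0.38533658 0.012     ]
base [0.51497203 0.2786481  0.012     ]
base [0.40932037 0.30011319 0.012     ]
rodfoot [0.52705133 0.3388626  0.055     ] [0.48249002 0.34519296 0.055     ]
railcorner [0.48999826 0.38446862 0.155     ]
railcorner [0.47474373 0.30828579 0.155     ]
railcorner [0.4181026  0.31943889 0.155     ]
tray [ 0.44640327 -0.33968634  0.06      ]
jar [0.62460022 0.26699899 0.06      ]
cup [ 0.61389776 -0.30723209  0.06      ]
```

```bash
cat >> h.py <<'E'
def R(yaw,pitch=0,sgn=1):
    # rod frame: yaw about z, then lean back by pitch (handle top towards -x); tool y = sgn*rod x, tool z = -rod z
    c,s=np.cos(yaw),np.sin(yaw); Rz=np.array([[c,-s,0],[s,c,0],[0,0,1]])
    c,s=np.cos(-pitch),np.sin(-pitch); Ry=np.array([[c,0,s],[0,1,0],[-s,0,c]])
    M=Rz@Ry; y=sgn*M[:,0]; z=-M[:,2]; return np.column_stack([np.cross(y,z),y,z])
E
python3 - <<'E'
from h import *
for s in (1,-1):
    for p,y,pi in (([.455,.351,.32],-.19,0),([.455,.351,.175],-.19,0),([.58,.026,.175],-.095,.07),([.44,.04,.175],-.095,.07),([.44,.04,.33],-.095,0)):
        q=arm.solve_ik(np.array(p),R(y,pi,s)); print(s,None if q is None else np.round(q,1))
arm.move_to([.455,.351,.33],R(-.19,0,1))
c=arm.get_calibration('wrist')
im=save('wrist','w1.png');np.save('w1.npy',c['cam_to_world'])
cv2.imwrite('pics/w1_big.png',cv2.resize(im[:,:,::-1],(800,600),interpolation=cv2.INTER_CUBIC))
print(arm.current_t(),arm.current_force())
E
```

```text
1 [31.7 19.3 75.1 -0.  85.6 42.6]
1 [31.7 26.6 87.1 -0.  66.3 42.6]
1 [-3.2 25.3 89.8 -0.2 60.9  2.3]
1 [ -2.4  14.9 107.8  -0.3  53.4   3.2]
1 [-2.6  6.9 90.5 -0.  82.6  2.9]
-1 [  31.7   19.3   75.1   -0.    85.6 -137.4]
-1 [  31.7   26.6   87.1   -0.    66.3 -137.4]
-1 None
-1 None
-1 None
1.425 [ 0.08762159  0.8834019  -0.03586212]
```

View pics/w1_big.png

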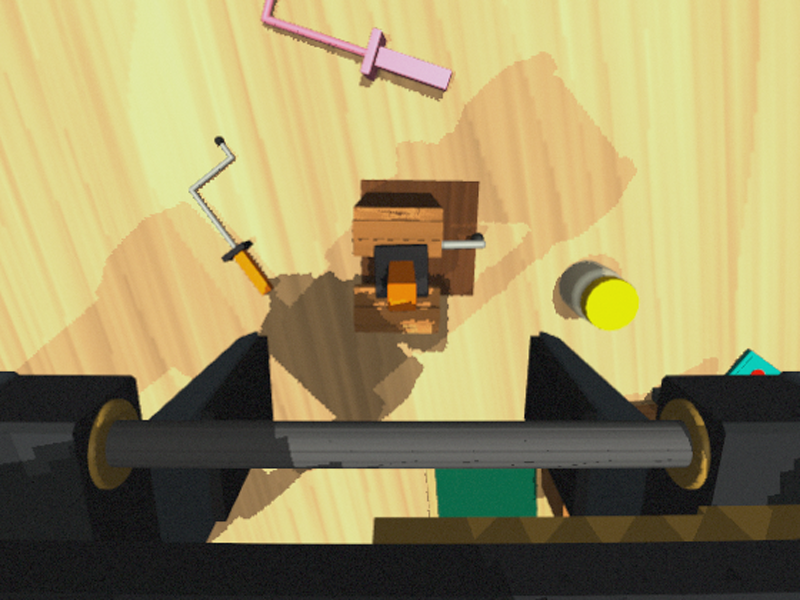

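The wrist view shows the rod in its stand: handle top (402,295), collar back edge (377..427,245), foot running right to (482,241), turned parallel to the jaw direction. This is the larger orange rod.

```bash
python3 - <<'E'
from h import *
c=arm.get_calibration('wrist')
P=lambda u,v,z:np.round(atz(c,(u+.5)*.7-.5,(v+.5)*.7-.5,z),4)
t=[P(*q,.222) for q in((389,283),(416,283),(389,306),(416,306))];print('top',t,np.mean(t,0))
a,b=P(377,245,.158),P(427,245,.158);print('collar far',a,b,np.linalg.norm(a-b),np.arctan2(*(b-a)[1::-1]))
print('foot',P(444,245,.055),P(478,241,.055))
rc=[P(355,207,.155),P(441,207,.155),P(355,332,.155),P(434,333,.155)];print('lips',rc,np.arctan2(*(rc[1]-rc[0])[1::-1]),np.mean(rc,0))
bb=[P(361,181,.012),P(479,181,.012),P(475,295,.012)];print('base',bb,np.arctan2(*(bb[1]-bb[0])[1::-1]))
im=cv2.imread('pics/raw_w1.png')[115:245,235:355];cv2.imwrite('pics/w1c.png',cv2.resize(im,None,fx=5,fy=4.6,interpolation=cv2.INTER_CUBIC))
E
```

```text
top [array([0.4499, 0.359 , 0.222 ]), array([0.4645, 0.3563, 0.222 ]), array([0.4474, 0.3461, 0.222 ]), array([0.4622, 0.3433, 0.222 ])] [0.456    0.351175 0.222   ]
collar far [0.4429 0.3706 0.158 ] [0.4755 0.3644 0.158 ] 0.03318433365309596 -0.18793957692205115
foot [0.4921 0.343  0.055 ] [0.5215 0.341  0.055 ]
lips [array([0.4335, 0.3975, 0.155 ]), array([0.4889, 0.3869, 0.155 ]), array([0.4153, 0.3126, 0.155 ]), array([0.4696, 0.3015, 0.155 ])] -0.1890508300441472 [0.451825 0.349625 0.155   ]
base [array([0.4294, 0.4076, 0.012 ]), array([0.5357, 0.3875, 0.012 ]), array([0.516, 0.281, 0.012])] -0.18688108149564192
```

View pics/w1c.png

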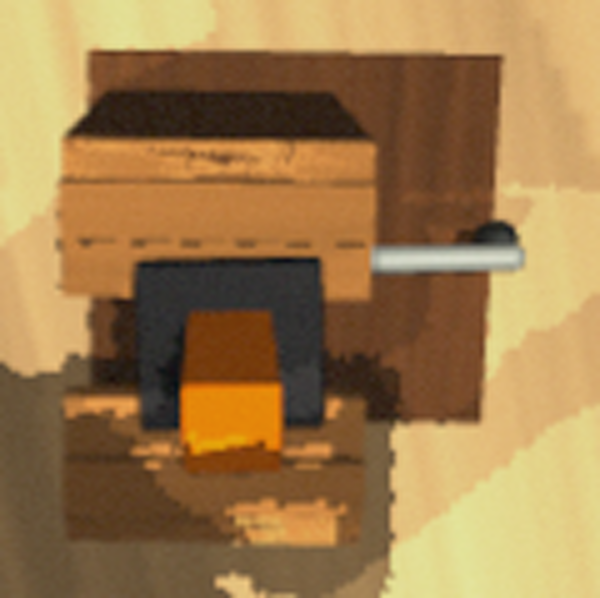

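```bash
python3 - <<'E'
from h import *
Rt=R(-.185)
arm.move_l([.456,.351,.30],Rt,feed=.1)
arm.sleep(.3);print('f0',arm.current_force())
arm.move_l([.456,.351,.1755],feed=.1)
arm.grip(0.0);arm.sleep(.2)
p=arm.current_ee_pos();np.savez('grasp.npz',p=p,R=arm.current_tool_rot());print(p,arm.current_width(),arm.current_force(),arm.current_torque())
arm.move_l([p[0],p[1],p[2]+.165],feed=.12)
arm.sleep(.3);print(arm.current_ee_pos(),arm.current_width(),arm.current_force(),arm.current_t())
im=save('wrist','w2.png');im2=save('scene','s2.png')
a=cv2.resize(im[:,:,::-1],(560,420));b=cv2.resize(im2[100:310,320:440,::-1],(240,420))
cv2.imwrite('pics/c2.png',np.hstack([a,b]))
E
```

```text
f0 [ 0.73518958  0.52341785 -0.53420213]
[0.45602713 0.35101219 0.17550044] 0.016079155380819887 [-0.24444816 -0.28287267 -0.15328003] [-0.09140339  0.05738122 -0.01865631]
[0.45598128 0.35098992 0.34029398] 0.016116036472092178 [-0.57462114 -0.09834858 -1.5316952 ] 6.725
```

View pics/c2.png

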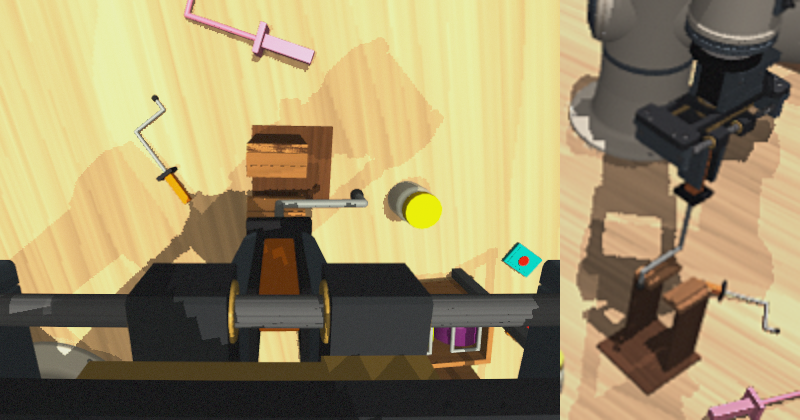

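```bash
cat >> h.py <<'E'
O=np.array([.5529,.0289]);YAW=-.0947;PITCH=.07;REL=np.array([.0803,-.1507])  # tip rel. TCP (rack x, z) nominal
RD=R(YAW,PITCH)
def tcp(xr,yr,ztip):
    c,s=np.cos(YAW),np.sin(YAW);x=xr-REL[0]
    return np.array([O[0]+c*x-s*yr,O[1]+s*x+c*yr,ztip-REL[1]])
def F(n=6,dt=.01):
    f=[]
    for _ in range(n): f.append(arm.current_force());arm.sleep(dt)
    return np.mean(f,0)
E
python3 - <<'E'
from h import *
# tip check from the lifted picture
c=arm.get_calibration('wrist');p=arm.current_ee_pos()
t=atz(c,357,195,p[2]-.150);d=t-p;cy,sy=np.cos(-.185),np.sin(-.185)
print('tip rel in tool yaw frame',cy*d[0]+sy*d[1],-sy*d[0]+cy*d[1])
arm.move_l(tcp(.04,0,.19),RD,feed=.15)
arm.move_l(tcp(.04,0,.045),feed=.12)
arm.sleep(.2);print(F(20),arm.current_t(),arm.current_ee_pos()-tcp(.04,0,.045))
save('top','t3.png');im=cv2.imread('pics/raw_t3.png')[140:260,240:360]
w=save('wrist','w3.png')
cv2.imwrite('pics/c3.png',np.hstack([cv2.resize(im,(300,300),interpolation=cv2.INTER_CUBIC),cv2.resize(w[:,:,::-1],(400,300))]))
E
```

```text
tip rel in tool yaw frame 0.07038137879864129 -0.0014712299657131354
[ 0.21103037  0.1078493  -1.81130324] 10.8583 [ 6.53209483e-05 -1.01584273e-05  1.44069660e-04]
```

View pics/c3.png

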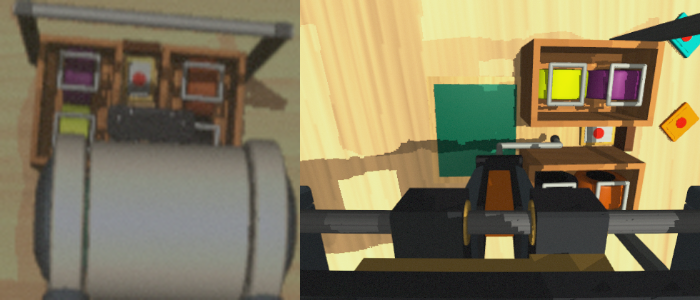

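The picture shows the foot inside the gap at about (530,147) with the tip at (555,141), and the buckle with its red dot at (598,132) ahead of it. The measured tip offset of 70 mm matches. Next I advance and feel for contact.

```bash
python3 - <<'E'
from h import *
arm.move_l(tcp(.102,0.0005,.032),feed=.06)
arm.sleep(.3);f0=F(25);n=np.std([F(1) for _ in range(15)],0);print('base',f0,'noise',n,arm.current_t())
z=.032
while z>.008:
    g=F(6)[2]-f0[2]
    if abs(g)>.5: print(round(z,5),round(g,2))
    if g>2.5 or np.linalg.norm(F(3)[:2]-f0[:2])>5: break
    z-=.0005 if g<.8 else .00015
    arm.move_l(tcp(.102,0.0005,z),feed=.02)
arm.sleep(.1);f=F(20)-f0;print('contact z',z,f,arm.current_t(),arm.current_ee_pos())
np.savez('touch.npz',f0=f0,z=z)
E
```

```text
base [ 0.06399147 -0.00695313 -1.62980568] noise [0.49627855 0.51780074 0.37070691] 12.8
0.015 2.19
0.01485 4.68
contact z 0.014849999999999985 [-1.85938212  0.12425389  5.41781026] 24.4917 [0.57456215 0.02733294 0.16560304]
```

```bash
cat > drag.py <<'E'
from h import *
d=np.load('touch.npz');f0=d['f0']
def drag(x,z,xe,step=.010,target=4.8,tmax=48):
    while x>xe+1e-4 and arm.current_t()<tmax:
        x=max(x-step,xe)
        arm.move_l(tcp(x,.0005,z),feed=.045)
        f=F(5)-f0
        print(round(x,3),round(z*1e3,2),np.round(f,1),round(arm.current_t(),1))
        if f[2]<.8 or f[2]>10: break
        z-=np.clip(.035e-3*(target-f[2]),-.15e-3,.12e-3)
    return x,z
E
python3 - <<'E'
from drag import *
x,z=drag(.102,float(d['z']),.072,step=.005)
np.savez('st.npz',x=x,z=z)
im=save('wrist','w4.png');cv2.imwrite('pics/c4.png',cv2.resize(im[120:260,300:560,::-1],(780,420),interpolation=cv2.INTER_CUBIC))
E
```

```text
0.097 14.85 [-1.   0.3  5. ] 24.8
0.092 14.86 [-1.   0.5  5.5] 25.1
0.087 14.88 [-1.4  0.6  5.2] 25.4
0.082 14.89 [-0.7  0.1  5.1] 25.7
0.077 14.9 [-0.9  0.3  5.2] 26.0
0.072 14.92 [-1.4  0.   5.2] 26.3
```

View pics/c4.png

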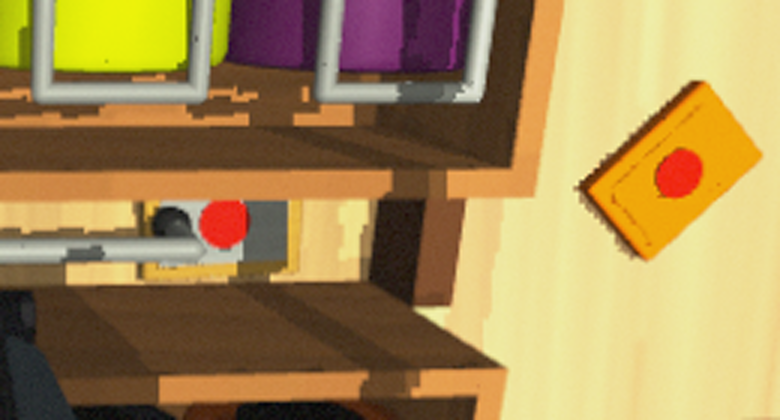

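The buckle (red dot at crop (224,222)) follows the black ball at (172,223) and has left the end batten, with a visible floor strip at x 300–370. The press is steady at about 5 N, so I continue out onto the mat.

```bash
python3 - <<'E'
from drag import *
s=np.load('st.npz')
x,z=drag(float(s['x']),float(s['z']),-.073)
np.savez('st.npz',x=x,z=z)
cal=arm.get_calibration('wrist');np.savez('c5.npz',**{k:cal[k] for k in cal})
im=save('wrist','w5.png');cv2.imwrite('pics/c5.png',cv2.resize(im[:,:,::-1],(800,600),interpolation=cv2.INTER_CUBIC))
E
```

```text
0.062 14.93 [-3.   0.8  6.4] 26.8
0.052 14.99 [-2.5  1.   5.9] 27.2
0.042 15.03 [-2.3  0.6  4.8] 27.6
0.032 15.03 [-0.1  0.2  0.5] 28.0
```

View pics/c5.png

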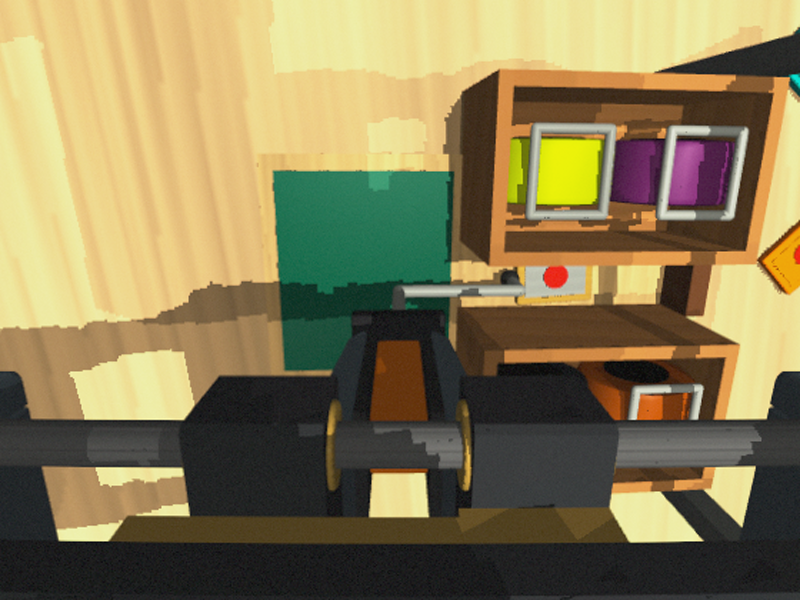

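The ball at (511,280) has just slipped off the buckle's near edge (524). The dot is at (555,276), still in the gap. I'll measure the buckle, step the tip back onto its far half and press slightly harder and slower.

```bash
python3 - <<'E'
from drag import *
cal=np.load('c5.npz');P=lambda u,v,z:atz(cal,(u+.5)*.7-.5,(v+.5)*.7-.5,z)
def rk(p):
    c,s=np.cos(YAW),np.sin(YAW);e=p[:2]-O;return np.array([c*e[0]+s*e[1],-s*e[0]+c*e[1]])
b=rk(P(555,276,.017));print('dot',b,'near',rk(P(524,285,.017)),'far',rk(P(592,285,.017)))
print('matcheck',rk(P(274,171,.01)),rk(P(452,171,.01)),'ball',rk(P(511,279,.022)))
xb=float(np.clip(b[0]+.012,.05,.095))
arm.move_l(tcp(.032,.0005,.026),feed=.06)
arm.move_l(tcp(xb,.0005,.026),feed=.08)
arm.move_l(tcp(xb,.0005,.0162),feed=.04)
arm.sleep(.1);z=.0162
while z>.0125:
    g=F(5)-f0
    if g[2]>.5: print(round(z*1e3,2),np.round(g,1))
    if g[2]>5.5: break
    z-=.0003 if g[2]<.8 else .00012
    arm.move_l(tcp(xb,.0005,z),feed=.02)
print(xb,z,arm.current_t())
np.savez('st.npz',x=xb,z=z)
E
```

```text
dot [ 0.0627066 -0.0005224] near [ 0.04261663 -0.00616008] far [ 0.08811022 -0.00695387]
matcheck [-0.11306885  0.06555139] [-0.00507844  0.06516862] ball [ 0.03232889 -0.00080938]
15.0 [-1.3 -0.1  2.6]
14.88 [-1.3 -0.2  4.6]
14.76 [-2.3  0.2  6.7]
0.07470660254276289 0.014759999999999997 31.3583
```

```bash
cat >> drag.py <<'E'
def rk(p):
    c,s=np.cos(YAW),np.sin(YAW);e=p[:2]-O;return np.array([c*e[0]+s*e[1],-s*e[0]+c*e[1]])
def dot(tipx):
    cal=arm.get_calibration('wrist');im=arm.snapshot('wrist').astype(int)
    m=((im[:,:,0]>150)&(im[:,:,1]<70)&(im[:,:,2]<70)).astype(np.uint8)
    n,_,st,ce=cv2.connectedComponentsWithStats(m)
    for i in range(1,n):
        if st[i,4]<20: continue
        p=rk(atz(cal,*ce[i],.017))
        if abs(p[0]-tipx)<.05 and abs(p[1])<.03: return np.round(p,4),st[i,4]
def drag2(x,z,xe,step=.008,target=7,feed=.03,tmax=50):
    while x>xe+1e-4 and arm.current_t()<tmax:
        x=max(x-step,xe)
        arm.move_l(tcp(x,.0005,z),feed=feed)
        f=F(4)-f0
        print(round(x,4),round(z*1e3,2),np.round(f,1),round(arm.current_t(),1),dot(x))
        if f[2]<1.2 or f[2]>10.5: break
        z-=np.clip(.035e-3*(target-f[2]),-.15e-3,.12e-3)
    np.savez('st.npz',x=x,z=z)
    return x,z
E
python3 - <<'E'
from drag import *
s=np.load('st.npz')
drag2(float(s['x']),float(s['z']),.0427)
E
```

```text
0.0667 14.76 [-1.4  0.3  5.9] 31.8 (array([0.0542, 0.0009]), np.int32(135))
0.0587 14.72 [-1.4  0.5  6.8] 32.3 (array([0.0465, 0.0012]), np.int32(131))
0.0507 14.72 [-0.8  0.   7.1] 32.8 (array([0.0379, 0.0014]), np.int32(137))
0.0427 14.72 [-1.1  0.1  8. ] 33.3 (array([0.0304, 0.0015]), np.int32(141))
```

The buckle is tracking the tip without slip.

```bash
python3 - <<'E'
from drag import *
s=np.load('st.npz')
drag2(float(s['x']),float(s['z']),-.0475,target=6.5,tmax=45)
E
```

```text
0.0347 14.75 [-0.9  0.4  7.9] 33.8 (array([0.0222, 0.0017]), np.int32(131))
0.0267 14.81 [-1.5  0.1  7.4] 34.3 (array([0.0139, 0.0014]), np.int32(150))
0.0187 14.84 [-1.4  0.5  7.3] 34.8 (array([0.0062, 0.0018]), np.int32(142))
0.0107 14.87 [-1.3  0.2  7.3] 35.3 (array([-0.002 ,  0.0019]), np.int32(136))
0.0027 14.89 [-0.9  0.3  6.1] 35.8 (array([-0.01  ,  0.0015]), np.int32(146))
-0.0053 14.88 [-1.6 -0.1  6.3] 36.3 (array([-0.0179,  0.0019]), np.int32(137))
-0.0133 14.87 [-1.3  0.5  6.5] 36.8 (array([-0.026 ,  0.0017]), np.int32(142))
-0.0213 14.87 [-1.5  0.5  6.1] 37.3 (array([-0.034 ,  0.0017]), np.int32(137))
-0.0293 14.86 [-1.7  0.1  6. ] 37.8 (array([-0.0421,  0.002 ]), np.int32(139))
-0.0373 14.84 [-1.6  0.6  6.4] 38.3 (array([-0.05  ,  0.0015]), np.int32(150))
-0.0453 14.84 [-1.5  0.4  6.7] 38.8 (array([-0.0578,  0.0016]), np.int32(147))
-0.0475 14.84 [0.3 0.  4.2] 39.1 (array([-0.0592,  0.0018]), np.int32(141))
```

```bash
python3 - <<'E'
from drag import *
g=np.load('grasp.npz')
arm.move_l(tcp(-.0475,.0005,.08),feed=.08)
arm.move_l(tcp(-.0475,.0005,.20),feed=.15)
arm.move_l(g['p']+[0,0,.175],g['R'],feed=.17)
arm.sleep(.2);print(arm.current_t(),F(10))
im=save('wrist','w6.png');im2=save('top','t6.png')
a=cv2.resize(im[120:240,200:400,::-1],(500,300),interpolation=cv2.INTER_CUBIC);b=cv2.resize(im2[150:270,240:360,::-1],(300,300),interpolation=cv2.INTER_CUBIC)
cv2.imwrite('pics/c6.png',np.hstack([a,b]))
E
```

```text
43.2917 [-0.11532764  0.20479751 -1.7138118 ]
```

View pics/c6.png

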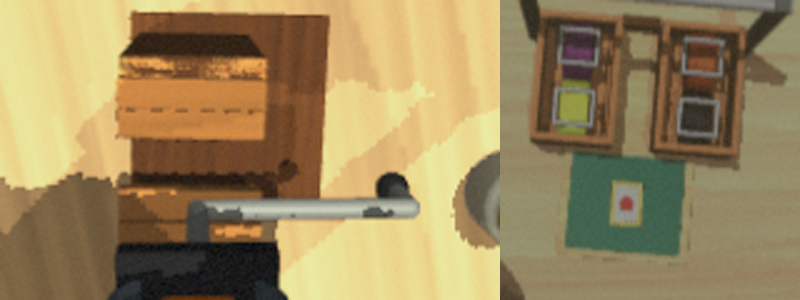

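The buckle lies mid-mat (top crop (627,204)). The rod is held as it was at pickup, with the ball at the same wrist pixel. I lower it now, checking force.

```bash
python3 - <<'E'
from drag import *
g=np.load('grasp.npz');p=g['p'];b=F(10);ok=True
for h in (.135,.12,.10,.07,.04,.015,.006,.003,.001,0.0002):
    arm.move_l(p+[0,0,h],feed=.1 if h>.01 else .03)
    f=F(4)-b;print(h,np.round(f,1))
    if np.linalg.norm(f)>5: ok=h<.005;break
print(ok,arm.current_t())
if ok:
    arm.grip(.05);arm.sleep(.2)
    arm.move_l(p+[0,0,.12],feed=.12)
    arm.sleep(.1);print(arm.current_t(),arm.current_force())
    im=save('wrist','w7.png');im2=save('top','t7.png')
    a=cv2.resize(im[120:240,200:400,::-1],(500,300),interpolation=cv2.INTER_CUBIC);c=cv2.resize(im2[150:270,240:360,::-1],(300,300),interpolation=cv2.INTER_CUBIC)
    cv2.imwrite('pics/c7.png',np.hstack([a,c]))
E
```

```text
0.135 [-0.3  0.2 -0.2]
0.12 [-0.1 -0.6  0.5]
0.1 [-0.5  0.3 -0.2]
0.07 [-0.1  0.5  0.3]
0.04 [ 0.3 -0.   0.2]
0.015 [0.  0.2 0.4]
0.006 [0.5 0.1 0.2]
0.003 [-0.2 -0.  -0. ]
0.001 [-0.2  0.4  0.1]
0.0002 [ 0.3 -0.   0.3]
True 47.5917
49.725 [ 0.85850682 -1.02768181 -0.05834217]
```

View pics/c7.png

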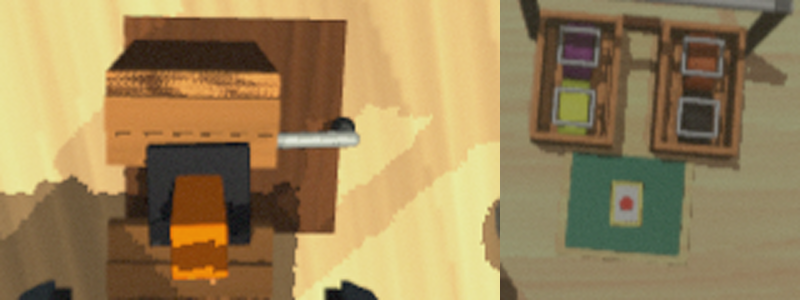

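The rod hangs in its seat with the collar between the lips, and the gripper is clear above it. The buckle is fully on the mat.

```bash
python3 -c "
from rig import arm
arm.sleep(.3);print(arm.current_t(),arm.current_force(),arm.current_ee_pos());arm.sign_off()"
```

```text
50.125 [-0.68872458  0.03185495 -0.72713521] [0.4560107  0.35101792 0.29546196]
the job is handed in; nothing more can be done
```

The buckle now lies wholly on the green mat, the rod hangs back in its stand, and the job was handed in at about 50 s of the 67 s allowed.

- **Drag:** I pressed at about 5 N at first, and the tip slipped off the buckle's near edge partway along the gap. I set it down again past the buckle's centre and dragged at 6 to 8 N without slip. The highest force I read was 8.0 N. I could only read force between moves, not during them.
- **Buckle:** its dot measured about 59 mm in front of the mouth and 2 mm off the mat's centre line. The last top picture shows green all around it.
- **Rod:** it went back into the stand with no measurable side force. The last wrist picture shows the collar between the lips and the foot along the slot.
- **Gripper and bystanders:** the gripper ended open and clear above the rod, about 0.12 m up. It never went near the buckle, tray, jar or cup. I did not measure the tray, jar and cup again at the end.

One reading I could not explain: the force along the drag direction showed a steady −1 to −3 N, where I expected a small positive pull.

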